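# Shut the guard of the bar bender and press the splined drive key home

## Task

Get the little bar bender ready for cranking. First push its clear front guard shut until it snaps onto its catch. Then take the T-handled drive key out of the wooden block, put its nose into the drive socket on top of the bender, turn it until the splines mesh and push it fully home, collar down on the socket; a spring in the socket throws the key out when it is let go, so finish while still holding the key by its handle and pressing it home. Leave the other loose things on the bench where they are.

Things in the scene. Friction and masses are not known exactly. Their poses are not given: they have to be found in the camera images.
- bender: Grey bench bar bender, fixed; base 170 x 200 mm, housing 140 deep x 170 wide, top plate 100 mm high. Origin under its centre at bench height; -x is its front with the clear guard, +y the hinge side, z up. The socket collar (42 mm across, rim 112 mm high) is on the top at x = +15 mm, y = 0. A steel bar sticks out 25 to 40 mm at both sides, 35 to 56 mm above the bench.
- guard (a joint): Guard hinge, rad. 0 = shut (hard stop), grows as it opens to the bender's front; starts 0.35 to 0.62. A spring roller catch resists below about 0.09 rad (about 7 N at the free edge); from about 0.03 on it snaps the guard to 0 and keeps it there.
- guard_stile (a point): Centre of the outer face of the guard's free upright: flat aluminium strip 26 mm wide, 77 mm tall, 20 to 97 mm above the bench. The outer face looks along this point's -x; its y axis runs along the guard to the hinge. Push here along +x.
- guard_hinge (a point): Point on the guard's vertical hinge axis at the left front edge of the bender; horizontally 157 mm along the guard from guard_stile; the guard (9 mm thick) has its outer face 4.5 mm in front of this axis. With the guard shut its frame is parallel to the bender's.
- socket_mouth (a point): Centre of the socket's mouth on its rim plane, z up, turning with the spindle. Bore 18 mm across for the key's nose, six straight grooves 6.5 mm wide every 60 degrees, one along this point's x. The spindle is stiff (0.8 Nm) and stands turned up to 30 degrees either way. A spring ejector pad is 14 mm below the rim.
- ejector (a joint): Ejector pad, m pressed down from rest: 0 at rest, 0.020 with the key fully home. Spring 3.5 N at rest, 8.5 N with the key home.
- drive_key: Splined T-key, 101 mm tall, 0.12 to 0.24 kg, upright in the block. Origin at the tip of its nose, z up the shaft, x along the handle. From the tip: tapered nose 15 mm across (0 to 12 mm), six splines 4.5 mm wide, 25 mm across (12 to 34 mm; one pair along x, others every 60 degrees), collar 34 mm across (34 to 40 mm), stem 14 mm, T-handle.
- key_collar (a point): Underside of the key's collar, on the axis, 34 mm above the tip; it meets the socket rim when the key is home and stands 22 mm above it when the nose is in but the splines sit on top, not meshed.
- key_block: Wooden block 74 x 56 x 44 mm, fixed; origin under its centre. The key stands in its 29 mm hole at x = -14 mm with the collar on the block's top; two hex bits stand in small holes at x = +22 mm, 11 mm proud.
- caliper: Steel caliper lying loose, 60 x 200 x 10 mm, origin at the centre of its underside; leave it.
- knee_joint: Steel orthosis knee joint bar lying loose, 26 x 200 x 12 mm, origin at the centre of its underside; leave it.
- wedge: Loose hardwood wedge 30 x 85 x 24 mm, origin at the centre of its underside; leave it.
- hammer: Cobbler hammer lying loose, 100 x 247 x 23 mm, origin at the centre of its underside; leave it.
- strap_coil: Coil of white webbing, 60 x 63 x 25 mm, loose, origin at the centre of its underside; leave it.
- key_handle (a point): Centre of the key's black T-handle, 93 mm above the tip: a bar 90 mm long (along the key's x), 16 mm wide, 18 mm tall. Grip it here from above.
Things that resemble listed ones, but are neither listed nor needed, are in the scene too. Of the things shaped like the drive_key, the bare steel one is meant.

How it is judged:
On the way, in this order (a step that is already met when the one before it is completed fails the run):
1. the guard is shut on its catch (value of joint guard below 0.02 rad), for 0.2 s.
2. the key's splines have meshed: it has slid at least 6 mm into the grooves of the socket (horizontal distance between key_collar and socket_mouth below 0.004 m and z of key_collar in the frame of socket_mouth below 0.016 m and angle between drive_key's own z axis and vertical below 0.12 rad), for 0.1 s.
At the end, for the whole second after the job is handed in: The guard is shut (under 0.02 rad); the key stands upright in the socket with its collar within 3 mm of the rim, within 4 mm of the axis, the ejector pad pressed down at least 16 mm, the key pressing on the bender with more than 4 N and the fingers still gripping the key, all at rest (value of joint guard below 0.02 rad and horizontal distance between key_collar and socket_mouth below 0.004 m and z of key_collar in the frame of socket_mouth below 0.003 m and angle between drive_key's own z axis and vertical below 0.1 rad and value of joint ejector above 0.016 m and contact force between the fingers and drive_key above 2 N and contact force between drive_key and bender above 4 N and linear speed of drive_key below 0.03 m/s); the arm keeps its last pose, push and grip.
It fails at once if a loose bystander is shoved more than 30 mm (distance of any of caliper, knee_joint, wedge, hammer, strap_coil from where it was at the start of the episode above 0.03 m).
It also fails if it takes over 58 s, if anything falls off the work surface, if the arm or the gripper's body presses on something with over 40 N, if the wrist force passes 120 N, or if a joint passes its speed limit or range.

## Robot

A 7-joint arm with a two-finger parallel gripper is mounted at the origin on a cart in front of the work surface, level with it; the furniture and walls round the work are solid. World frame = base frame: x ahead of the robot, y to its left, z up, the work surface at z = 0. Lengths are in m, angles in rad, forces in N, time in s.
With the tool pointing down it reaches from about 0.35 to 0.9 m from the base axis. Payload 8.1 kg.
Tool frame: the origin (TCP) lies between the finger pads; the fingertips stand 11 mm ahead of it and the grasp point (between the pads) lies 8 mm behind it; z points along the fingers, y is the line along which they close (so a half turn about z gives the same grasp; the last joint's range is limited). The gripper opens to 92 mm and grips with 3 to 60 N. Pads are 19 mm wide; open, the fingers measure 130 mm over their backs; the gripper's body (75 mm by 190 mm) begins 47 mm behind the grasp point.
Start: joints at [-1.275, 0.434, 0.025, 1.573, -0.012, 1.134, -0.075], TCP at [0.243, 0.576, 0.238] pointing down, gripper open.
Joint ranges: [-2.62, 2.62], [-0.44, 2.09], [-1.27, 1.32], [0.08, 2.57], [-1.32, 4.46], [0.12, 2], [-2.74, 2.74]. Speed limits (rad/s): [2.22, 2.22, 3.01, 3.01, 3.14, 3.14, 3.14].

## Interface

Orientations are given as a rotation vector (axis times angle).
In Python, from cell import observe, get_image, camera_params, sign_off gives the robot as it stands.
- The arm moves only by the shell command python3 -m pendant 'ROWS' [FORCE]. ROWS is JSON, one flat list of numbers, 7 for each row, row after row: the shift along the tool's x, y, z in m, then the turn, a rotation vector about the tool's x, y, z in rad, then the finger opening in m, from 0 to 0.0918. In form: [dx, dy, dz, rx, ry, rz, jaw, dx, dy, dz, rx, ry, rz, jaw, ...]. A call has 1 to 10 rows; each row shifts and turns the commanded pose from where the row before left it, along the tool's axes as they then stand; what a row does not reach is not made up. A row lasts 1/8 s, in which the tool goes at most 62.5 mm and 10.7 degrees, less where a joint would pass 70% of its speed; a pose out of reach is approached as far as the arm can. A call is refused whole if a number of a shift passes 0.0625 or a number of a turn 0.188, either way. A call with a gripper value outside its range is refused whole. The fingers move at their own pace and stop on an object; FORCE is the grip in N (left out, the last holds). Time passes only in rows, so rows that do not move let the fingers close. It gives the time, the measured TCP pose, the force, the opening and the grip force at its end, in the units of the state.
- observe(): the state, without advancing time (a new reading comes with each control period).
- get_image(name): name is "scene" or "top" or "wrist"; returns the picture (384x512x3 uint8, red, green, blue); there is no depth.
- camera_params(name): a dict with "intrinsics" (3x3 intrinsics, pixels), "eye" and "rotation" of the camera in the world; the wrist camera has in their place "T_tool_cam" (4x4, takes a point from camera to tool coordinates, whose origin is the TCP and whose axes are the flange's). Camera axes: x right, y down, z forward; pixel columns grow to the right and rows downward; lengths in m; the calibration is good to about 2 mm. A picture is of the moment at which its call begins: read the wrist's pose just before it. camera_params takes no time and is no camera call.
- sign_off(): hands the job in; it is judged then, once.
The state is a dict: "clock": time; "joints": joint angles; "dq": joint speeds; "joint_efforts": joint torques, N m; "position": TCP position; "ee_rot": TCP orientation; "force": force on the tool from outside, world axes, zero at the start; "ft_torque": the same for the moment, N m; "width": opening from 0.0 (shut) to 1.0 (fully open); "gripper_force": force on a finger pad.
Only numpy, scipy, OpenCV 4.12 (cv2) and the standard library are available. Lean on these libraries where they do the work, as an engineer would, in place of code of your own. Each camera call takes 0.05 s, during which the arm holds its last target. There are 200 camera calls.

## Working session

There is one attempt and no reset: what is moved stays moved. The work goes in short steps, Python scripts to look and compute and a shell command to move; the robot and the scene stay as the last step left them, time stands still between calls to the robot, and variables do not carry over. Pictures are saved under pics/ and viewed, at most 10 in all, crops included, and the job is handed in when it is done.

```bash
mkdir -p pics; ls; python3 - <<'E'
from cell import *
import cv2,numpy as np
np.set_printoptions(precision=4,suppress=True)
for n in("scene","top"):
    im=get_image(n); cv2.imwrite(f"pics/{n}0.png",im[:,:,::-1]); cv2.imwrite(f"pics/{n}0b.png",cv2.resize(im[:,:,::-1],(800,600),interpolation=cv2.INTER_CUBIC)); print(n,camera_params(n))
print(camera_params("wrist")); print(observe())
E
```

```text
pics
scene {'intrinsics': array([[466.2796,   0.    , 260.8481],
       [  0.    , 466.2796, 190.9093],
       [  0.    ,   0.    ,   1.    ]]), 'eye': array([-0.4379, -1.002 ,  0.605 ]), 'rotation': array([-1.8463,  0.8792, -0.5611])}
top {'intrinsics': array([[419.4676,   0.    , 255.5275],
       [  0.    , 419.4676, 193.5421],
       [  0.    ,   0.    ,   1.    ]]), 'eye': array([ 0.3869, -0.2739,  1.0202]), 'rotation': array([-2.2155,  2.1525, -0.1467])}
{'intrinsics': array([[303.4446,   0.    , 255.3029],
       [  0.    , 303.4446, 189.5143],
       [  0.    ,   0.    ,   1.    ]]), 'T_tool_cam': array([[ 0.0002, -0.9541, -0.2994,  0.0806],
       [ 1.    ,  0.0001,  0.0004, -0.0009],
       [-0.0004, -0.2994,  0.9541, -0.1467],
       [ 0.    ,  0.    ,  0.    ,  1.    ]])}
{'clock': 0.1, 'joints': array([-1.2746,  0.4351,  0.025 ,  1.574 , -0.0116,  1.134 , -0.0751]), 'dq': array([-0.    , -0.0011, -0.0007, -0.0032, -0.0015, -0.0006,  0.0003]), 'joint_efforts': array([  0.0026, -66.9127,   0.9878, -31.5145,  -0.0605,   0.0374,
         0.    ]), 'position': array([0.2425, 0.5756, 0.237 ]), 'ee_rot': array([-0.6223, -3.0792,  0.0021]), 'force': array([ 0.1855, -0.1636,  0.0324]), 'ft_torque': array([-0.0279, -0.008 ,  0.0242]), 'gripper_force': 0.0, 'width': 0.9997541113993091}
```

View pics/scene0b.png

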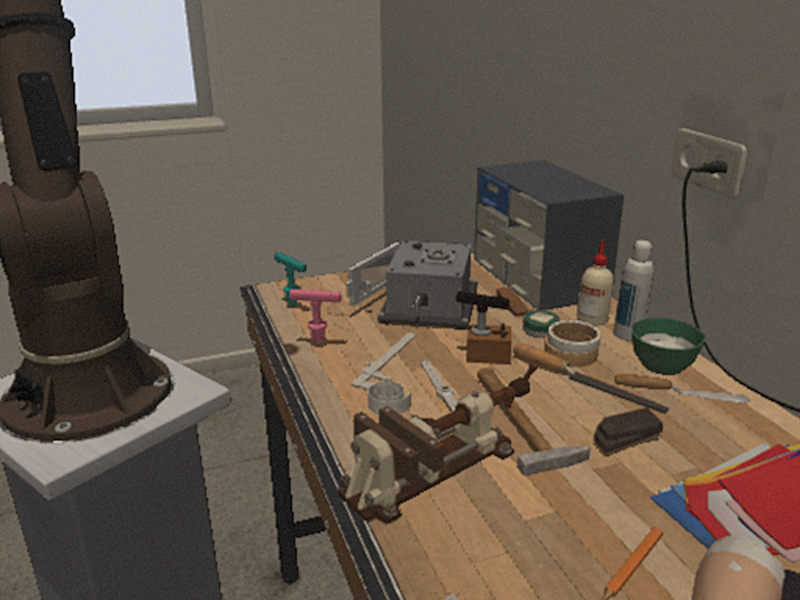

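View pics/top0b.png

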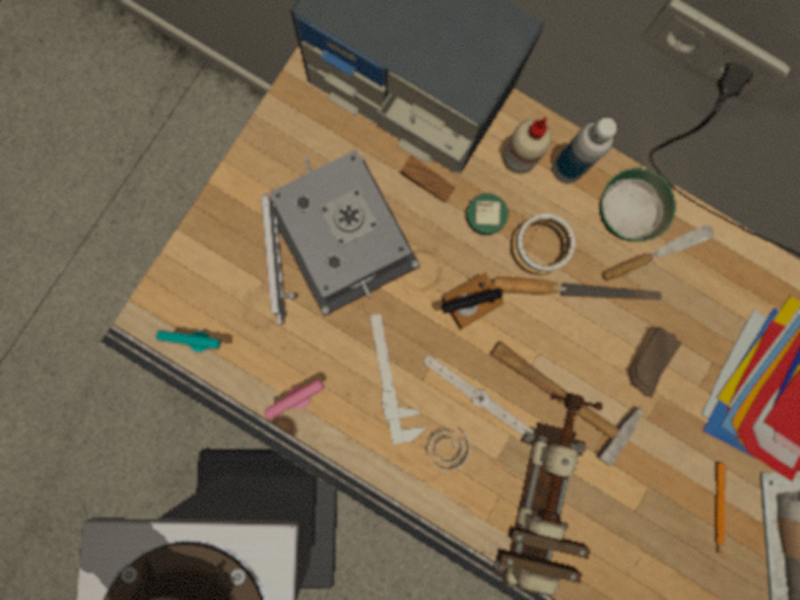

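The scene view shows the bender with the guard open at (370,275) and the steel key with its black handle in the block at (485,315). The pink and teal keys are decoys. In the top view the housing corners are near (272,195), (352,152), (412,250), (325,305), the socket is at (349,216), the guard's free end at (280,318) and the handle from (443,306) to (502,294).

```bash
cat > h.py <<'E'
import numpy as np,cv2
from scipy.spatial.transform import Rotation as R
from cell import *
np.set_printoptions(precision=4,suppress=True)
def cam(n,st=None):
    p=camera_params(n)
    if n=="wrist":
        st=st or observe(); T=np.eye(4); T[:3,:3]=R.from_rotvec(st["ee_rot"]).as_matrix(); T[:3,3]=st["position"]
        T=T@p["T_tool_cam"]; return p["intrinsics"],T[:3,3],T[:3,:3]
    return p["intrinsics"],np.array(p["eye"]),R.from_rotvec(p["rotation"]).as_matrix()
def ray(c,uv,z):
    K,e,M=c; d=M@np.linalg.inv(K)@np.array([uv[0],uv[1],1.]); return e+d*(z-e[2])/d[2]
def proj(c,P):
    K,e,M=c; q=K@(M.T@(np.array(P)-e)); return q[:2]/q[2]
E
python3 - <<'E'
from h import *
im=cv2.imread("pics/top0.png"); cv2.imwrite("pics/crop1.png",cv2.resize(im[85:220,155:335],None,fx=4.4,fy=4.4,interpolation=cv2.INTER_CUBIC))
c=cam("top"); s=.64
for n,uv,z in [("c1",(272,195),.1),("c2",(352,152),.1),("c3",(412,250),.1),("c4",(325,305),.1),("sock",(349,216),.112),("stile",(280,318),.097),("hinge",(267,200),.097),("h1",(443,306),.11),("h2",(502,294),.11)]:
    print(n,ray(c,np.array(uv)*s,z))
E
```

```text
c1 [ 0.6298 -0.1167  0.1   ]
c2 [ 0.6973 -0.2283  0.1   ]
c3 [ 0.557  -0.3185  0.1   ]
c4 [ 0.4745 -0.1981  0.1   ]
sock [ 0.6003 -0.2279  0.112 ]
stile [ 0.4546 -0.1356  0.097 ]
hinge [ 0.623  -0.1094  0.097 ]
h1 [ 0.4772 -0.3635  0.11  ]
h2 [ 0.4967 -0.4463  0.11  ]
```

View pics/crop1.png

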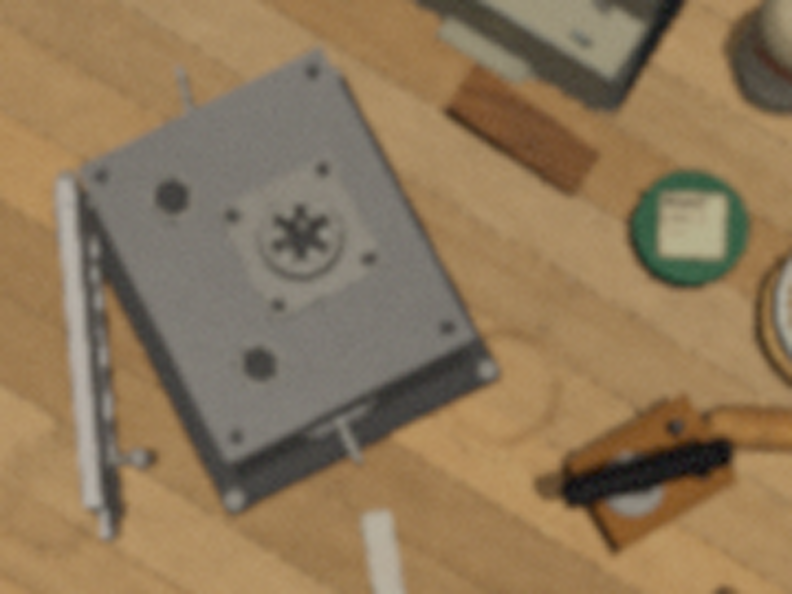

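The crop shows the plate corners at (80,170), (322,50), (475,335), (228,460), the socket at (302,240), the guard's top end at (92,505) with its hinge end at (65,180), and the handle from (568,492) to (730,455).

```bash
python3 - <<'E'
from h import *
c=cam("top"); f=lambda uv,z: ray(c,np.array(uv)/4.4+[155,85],z)
C=np.array([f(p,.1) for p in [(80,170),(322,50),(475,335),(228,460)]]);print(C)
ctr=C.mean(0); xd=(C[1]-C[0])+(C[2]-C[3]); a=np.arctan2(xd[1],xd[0]); yd=(C[0]-C[3])+(C[1]-C[2]); a2=np.arctan2(-yd[0],yd[1])
print("ctr",ctr,"yaw",a,a2, "sizes",np.linalg.norm(xd)/2,np.linalg.norm(yd)/2)
s=f((302,238),.112);print("sock",s,"pred",ctr[:2]+.015*np.array([np.cos(a),np.sin(a)]))
for p,z in [((84,507),.097),((101,505),.097),((57,180),.097),((75,180),.097),((107,537),.02)]: print(p,f(p,z))
print("handle",f((568,492),.11),f((730,455),.11),f((568,492),.1),f((730,455),.1))
st=observe();print(R.from_rotvec(st["ee_rot"]).as_matrix())
E
```

```text
[[ 0.6324 -0.1146  0.1   ]
 [ 0.6996 -0.2348  0.1   ]
 [ 0.5543 -0.317   0.1   ]
 [ 0.487  -0.195   0.1   ]]
ctr [ 0.5933 -0.2154  0.1   ] yaw -1.063282963455716 -1.0607671114303883 sizes 0.1385485269530166 0.16655059090541033
sock [ 0.5984 -0.2286  0.112 ] pred [ 0.6006 -0.2285]
(84, 507) [ 0.4615 -0.1241  0.097 ]
(101, 505) [ 0.4627 -0.1325  0.097 ]
(57, 180) [ 0.6276 -0.1027  0.097 ]
(75, 180) [ 0.6279 -0.1118  0.097 ]
(107, 537) [ 0.4518 -0.1247  0.02  ]
handle [ 0.4751 -0.3647  0.11  ] [ 0.4961 -0.4454  0.11  ] [ 0.476  -0.3657  0.1   ] [ 0.4973 -0.4473  0.1   ]
[[-0.9215  0.3883 -0.0004]
 [ 0.3883  0.9215 -0.0013]
 [-0.0001 -0.0014 -1.    ]]
```

```bash
cat >> h.py <<'E'
def to(P,yaw=None):
    "tool-frame shift to P; yaw = wanted world angle of tool y; returns also rz"
    st=observe(); M=R.from_rotvec(st["ee_rot"]).as_matrix()
    print("t",st["clock"],"pos",st["position"],"yaw_y",np.arctan2(M[1,1],M[0,1]),"down",M[:,2],"F",st["force"],"w",st["width"],"q",st["joints"])
    print("shift",M.T@(np.array(P)-st["position"]),"down err rotvec",np.cross(M[:,2],[0,0,-1])@M, end=" ")
    if yaw is not None: print("rz",-(yaw-np.arctan2(M[1,1],M[0,1])))
    else: print()
E
python3 - <<'E'
from h import *
to([.474,-.05,.2],.3)
c=cam("top")
for p in [(160,335),(218,343),(268,413),(322,383)]: print(ray(c,np.array(p)*.64,.1))
E
```

```text
t 0.1 pos [0.2425 0.5756 0.237 ] yaw_y 1.1719986957250534 down [-0.0004 -0.0013 -1.    ] F [ 0.1855 -0.1636  0.0324] w 0.9997541113993091 q [-1.2746  0.4351  0.025   1.574  -0.0116  1.134  -0.0751]
shift [-0.4562 -0.4865  0.0378] down err rotvec [-0.0014  0.0001  0.    ] rz 0.8719986957250534
[0.4258 0.0284 0.1   ]
[ 0.417  -0.0519  0.1   ]
[ 0.3226 -0.1256  0.1   ]
[ 0.3656 -0.1981  0.1   ]
```

```bash
python3 -m pendant '[-0.038,-0.0405,0.003,0,0,0,0,-0.038,-0.0405,0.003,0,0,0,0,-0.038,-0.0405,0.003,0,0,0,0,-0.038,-0.0405,0.003,0,0,0,0,-0.038,-0.0405,0.003,0,0,0,0,-0.038,-0.0405,0.003,0,0,0,0,-0.038,-0.0405,0.003,0,0,0,0,-0.038,-0.0405,0.003,0,0,0,0,-0.038,-0.0405,0.003,0,0,0,0,-0.038,-0.0405,0.003,0,0,0,0]' 10
python3 -m pendant '[-0.038,-0.0405,0.003,0,0,0,0,-0.038,-0.0405,0.003,0,0,0,0,0,0,0,0,0,0.174,0,0,0,0,0,0,0.174,0,0,0,0,0,0,0.174,0,0,0,0,0,0,0.174,0,0,0,0,0,0,0.176,0,0,0,0,0,0,0,0,0,0,0,0,0,0,0]'
python3 - <<'E'
from h import *
to([.474,-.09,.075],.3)
im=get_image("wrist"); cv2.imwrite("pics/w1.png",cv2.resize(im[:,:,::-1],(800,600)))
E
```

```text
clock: 1.35
position: [0.4358, 0.0535, 0.2077]
ee_rot: [0.622, 3.079, 0.0]
force: [1.3, 0.3, -0.0]
width: 0.009
gripper_force: 0.0
clock: 2.48
position: [0.474, -0.0489, 0.2016]
ee_rot: [-1.859, -2.532, 0.0]
force: [-0.1, -0.2, 0.1]
width: 0.002
gripper_force: 0.0
t 2.475 pos [ 0.474  -0.0489  0.2016] yaw_y 0.30399310423743414 down [-0.0003 -0.     -1.    ] F [-0.0506 -0.2443  0.1236] w 0.0017113661761050945 q [-0.463   0.2442  0.5558  2.005  -0.1592  0.9344  0.4787]
shift [-0.0392 -0.0123  0.1266] down err rotvec [-0.0003 -0.0001 -0.    ] rz 0.003993104237434153
```

View pics/w1.png

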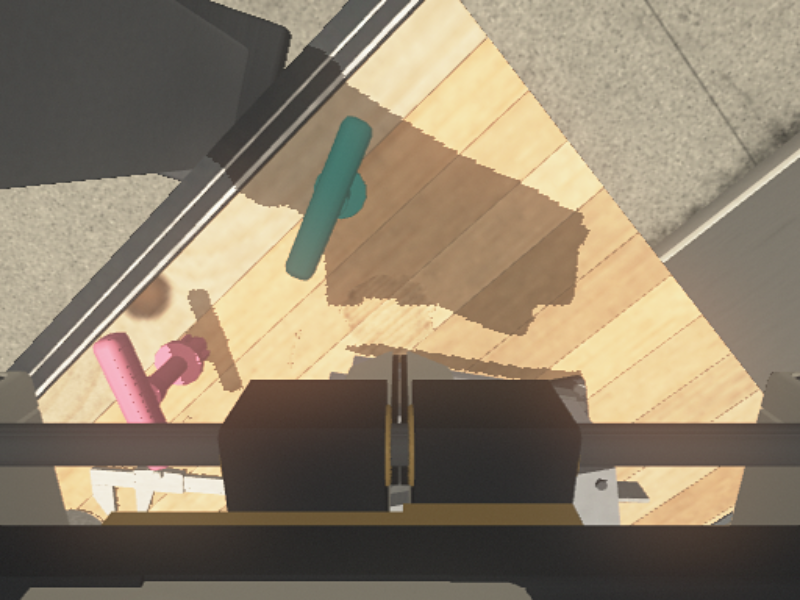

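The guard edge sits just behind the closed fingers, around (330–585,345–380). The teal key at (330,200) is clear of the path, so I'll go down and push.

```bash
python3 -m pendant '[-0.01,-0.003,0.032,0,0,0,0,-0.01,-0.003,0.032,0,0,0,0,-0.01,-0.003,0.032,0,0,0,0,-0.008,-0.001,0.030,0,0,0,0,0,0,0,0,0,0,0]'
python3 -m pendant '[-0.0088,-0.0025,0,0,0,-0.022,0,-0.0088,-0.0025,0,0,0,-0.022,0,-0.0088,-0.0025,0,0,0,-0.022,0,-0.0088,-0.0025,0,0,0,-0.022,0,-0.0088,-0.0025,0,0,0,-0.022,0]'
python3 -m pendant '[-0.0088,-0.0025,0,0,0,-0.022,0,-0.0088,-0.0025,0,0,0,-0.022,0,-0.0088,-0.0025,0,0,0,-0.022,0]'
python3 - <<'E'
from h import *
to([.486,-.172,.075],.5)
E
```

```text
clock: 3.15
position: [0.4744, -0.0888, 0.0743]
ee_rot: [-1.862, -2.526, 0.004]
force: [-0.0, 0.4, 0.4]
width: 0.007
gripper_force: 0.0
clock: 3.78
position: [0.479, -0.1345, 0.0759]
ee_rot: [1.721, 2.628, 0.0]
force: [-0.1, 0.2, 0.3]
width: 0.008
gripper_force: 0.1
clock: 4.15
position: [0.483, -0.1585, 0.0755]
ee_rot: [-1.629, -2.682, -0.004]
force: [0.7, 12.7, 4.6]
width: 0.004
gripper_force: 5.3
t 4.15 pos [ 0.483  -0.1585  0.0755] yaw_y 0.4790775749972774 down [-0.0016  0.0042 -1.    ] F [ 0.6906 12.715   4.635 ] w 0.0035455697170635675 q [-0.0905  0.4763  0.4103  2.0538 -0.3043  0.6714  0.9991]
shift [-0.0134 -0.0036  0.0004] down err rotvec [ 0.0005 -0.0044 -0.    ] rz -0.020922425002722622
```

```bash
python3 -m pendant '[-0.005,-0.001,0,0,0,-0.02,0,-0.005,-0.001,0,0,0,0,0]'; python3 -m pendant '[-0.004,-0.001,0,0,0,0,0,0,0,0,0,0,0,0]'
python3 - <<'E'
from h import *
to([.486,-.172,.075],.5)
E
```

```text
clock: 4.4
position: [0.4858, -0.1694, 0.0755]
ee_rot: [-1.605, -2.698, -0.002]
force: [-3.5, 21.0, 10.0]
width: 0.003
gripper_force: 9.9
clock: 4.65
position: [0.4857, -0.1693, 0.0754]
ee_rot: [-1.598, -2.696, -0.007]
force: [-5.5, 21.1, 13.8]
width: 0.003
gripper_force: 10.5
t 4.65 pos [ 0.4857 -0.1693  0.0754] yaw_y 0.5004084421801234 down [-0.0044  0.0076 -1.    ] F [-5.4669 21.1016 13.849 ] w 0.002670269943411165 q [-0.0608  0.4849  0.4016  2.0356 -0.3024  0.6836  1.0374]
shift [-0.0025 -0.001   0.0004] down err rotvec [-0.0002 -0.0088  0.    ] rz 0.0004084421801233695
```

```bash
python3 -m pendant '[0.01,0.002,0,0,0,0,0,0.03,0,0,0,0,0,0,0.02,0,0,0,0,0,0,0,0,-0.05,0,0,0,0.09,0,0,-0.06,0,0,0,0.09,0,0,-0.06,0,0,0,0.09,0,0,-0.06,0,0,0,0.09,0,0,0,0,0,0,0.09]'
python3 - <<'E'
from h import *
to([.6216,-.268,.3],.5)
E
```

```text
clock: 5.65
position: [0.4625, -0.1225, 0.3101]
ee_rot: [1.606, 2.691, 0.006]
force: [0.3, 0.5, -1.0]
width: 0.501
gripper_force: 0.0
t 5.65 pos [ 0.4625 -0.1225  0.3101] yaw_y 0.49483237685980996 down [ 0.0088 -0.0006 -1.    ] F [ 0.2657  0.4565 -0.9783] w 0.5008367174751622 q [-0.3276  0.1224  0.5424  1.8426 -0.0694  1.1861  0.7318]
shift [-0.2036  0.0708  0.0116] down err rotvec [ 0.0075  0.0047 -0.    ] rz -0.005167623140190036
```

```bash
python3 -m pendant '[-0.051,0.0177,0.003,0,0,0,0.09,-0.051,0.0177,0.003,0,0,0,0.09,-0.051,0.0177,0.003,0,0,0,0.09,-0.051,0.0177,0.003,0,0,0,0.09,0,0,0,0,0,0,0.09,0,0,0,0,0,0,0.09]'
python3 - <<'E'
from h import *
to([.6216,-.268,.3],.5)
c=cam("wrist"); im=get_image("wrist")[:,:,::-1]; cv2.imwrite("pics/w2.png",im)
np.savez("w2.npz",K=c[0],e=c[1],M=c[2])
u=proj(c,[.6,-.2285,.112]);print(u)
x0=int(u[0])-45;y0=int(u[1])-45
cr=cv2.resize(im[y0:y0+90,x0:x0+90],(400,400),interpolation=cv2.INTER_CUBIC)
cv2.imwrite("pics/w2b.png",np.hstack([cv2.resize(im,(400,300)),np.zeros((300,0,3),np.uint8)]) if 0 else np.hstack([cv2.copyMakeBorder(cv2.resize(im,(400,300)),0,100,0,0,0),cr])); print(x0,y0)
E
```

```text
clock: 6.4
position: [0.6189, -0.2671, 0.2925]
ee_rot: [-1.609, -2.696, 0.001]
force: [-0.6, 0.2, -0.0]
width: 0.98
gripper_force: 0.0
t 6.4 pos [ 0.6189 -0.2671  0.2925] yaw_y 0.4948264026620666 down [-0.002   0.0001 -1.    ] F [-0.584   0.2112 -0.0104] w 0.9799496881691282 q [-0.0264  0.5227  0.5867  1.389  -0.2886  1.3175  1.0658]
shift [-0.0021  0.002  -0.0075] down err rotvec [-0.0017 -0.001   0.    ] rz -0.005173597337933378
[257.3789 131.2041]
212 86
```

View pics/w2b.png

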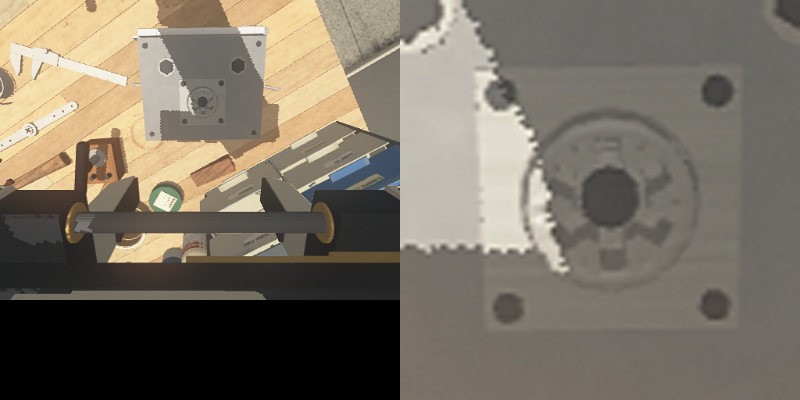

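The guard is flush with the bender's front edge, at (135–270,30) in the left half. The socket centre is at (610,198) in the right crop, and its grooves need a closer look.

```bash
python3 -m pendant '[-0.003,0.001,0.03,0,0,0,0.09,-0.003,0.001,0.03,0,0,0,0.09,0,0,0.03,0,0,0,0.09,0,0,0,0,0,0,0.09,0,0,0,0,0,0,0.09]'
python3 - <<'E'
from h import *
c=cam("wrist"); im=get_image("wrist")[:,:,::-1]; cv2.imwrite("pics/w3.png",im)
print(observe()["position"])
np.savez("w3.npz",K=c[0],e=c[1],M=c[2])
# rectify rim plane z=.112: patch 50mm around expected socket, 0.1 mm/px, world x right, y up
P=np.array([.5995,-.2285]);h=.026
q=[(P[0]-h,P[1]+h),(P[0]+h,P[1]+h),(P[0]+h,P[1]-h),(P[0]-h,P[1]-h)]
src=np.float32([proj(c,[*a,.112]) for a in q]); H=cv2.getPerspectiveTransform(src,np.float32([[0,0],[520,0],[520,520],[0,520]]))
w=cv2.warpPerspective(im,H,(520,520),flags=cv2.INTER_CUBIC); cv2.imwrite("pics/w3r.png",w)
E
```

```text
clock: 7.08
position: [0.6246, -0.2709, 0.2055]
ee_rot: [1.607, 2.697, 0.001]
force: [0.1, 0.0, 1.2]
width: 0.983
gripper_force: 0.0
[ 0.6248 -0.2711  0.2058]
```

View pics/w3r.png

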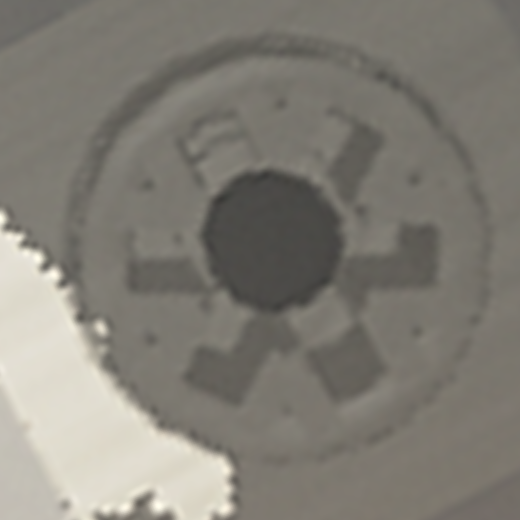

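Rectified, the grooves point along world 0°, ±60° and so on: right groove end at (437,257), left at (127,260), lower ones at (360,386) and (211,390). The centre is at (282,258), which is about (0.6017, -0.2284) in the world. Next is the key.

```bash
python3 - <<'E'
from h import *
to([.498,-.453,.225],.255)
E
```

```text
t 7.125 pos [ 0.6248 -0.2711  0.2058] yaw_y 0.49627860258621115 down [ 0.0026 -0.0007 -1.    ] F [ 0.3593 -0.2861  0.602 ] w 0.9771021014160366 q [-0.0082  0.5905  0.5564  1.4957 -0.3292  1.1468  1.1037]
shift [-0.0996 -0.1981 -0.0194] down err rotvec [0.002  0.0018 0.    ] rz 0.24127860258621114
```

```bash
python3 -m pendant '[-0.02,-0.04,-0.004,0,0,0,0.09,-0.02,-0.04,-0.004,0,0,0,0.09,-0.02,-0.04,-0.004,0,0,0,0.09,-0.02,-0.04,-0.004,0,0,0,0.09,-0.02,-0.038,-0.003,0,0,0,0.09,0,0,0,0,0,0.12,0.09,0,0,0,0,0,0.12,0.09,0,0,0,0,0,0,0.09,0,0,0,0,0,0,0.09]'
python3 - <<'E'
from h import *
to([.498,-.453,.225],.255)
c=cam("wrist"); im=get_image("wrist")[:,:,::-1]; cv2.imwrite("pics/w4.png",im)
np.savez("w4.npz",K=c[0],e=c[1],M=c[2])
print(proj(c,[.4857,-.405,.112]))
cv2.imwrite("pics/w4b.png",cv2.resize(im,(800,600)))
E
```

```text
clock: 8.25
position: [0.498, -0.4533, 0.2236]
ee_rot: [1.915, 2.489, 0.0]
force: [-0.1, 0.0, 0.1]
width: 0.978
gripper_force: 0.0
t 8.25 pos [ 0.498  -0.4533  0.2236] yaw_y 0.25897958954957423 down [ 0.001  -0.0007 -1.    ] F [-0.0709  0.0418  0.073 ] w 0.9779354247737078 q [ 0.2716  0.5781  0.6347  1.4976 -0.358   1.1825  1.2235]
shift [ 0.0003  0.0001 -0.0014] down err rotvec [ 0.0008  0.0009 -0.    ] rz 0.003979589549574225
[255.6434 132.0255]
```

View pics/w4b.png

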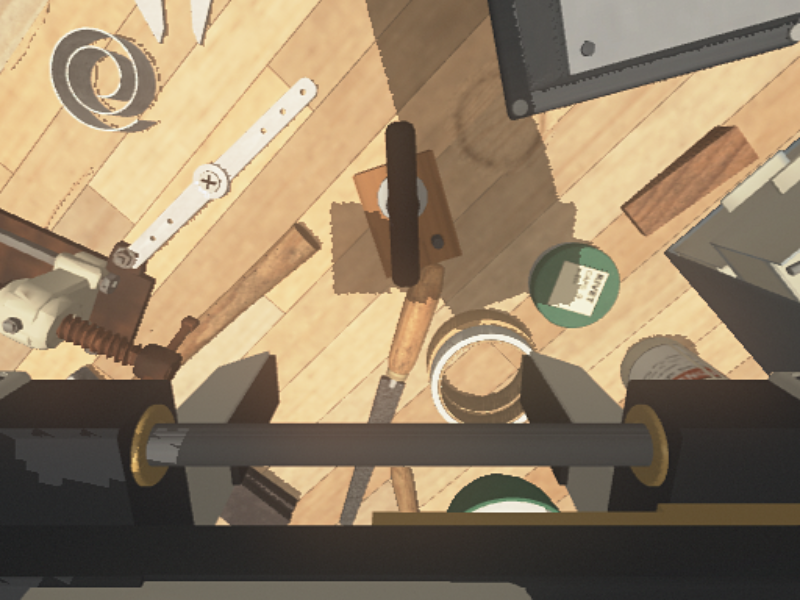

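The key's handle runs vertically from (400,122) to (404,286), and the block sits under it. The tool is already almost aligned with it. I'll measure it with a mask.

```bash
python3 - <<'E'
from h import *
im=cv2.imread("pics/w4.png"); d=np.load("w4.npz"); c=(d["K"],d["e"],d["M"])
sub=im[70:190,235:285]; m=(sub.max(2)<75).astype(np.uint8)
cs,_=cv2.findContours(m,cv2.RETR_EXTERNAL,cv2.CHAIN_APPROX_NONE); k=max(cs,key=cv2.contourArea).reshape(-1,2)+[235,70]
W=np.array([ray(c,p,.108)[:2] for p in k],np.float32); r=cv2.minAreaRect(W); print(r, cv2.boxPoints(r))
[vx,vy,x,y]=cv2.fitLine(W,cv2.DIST_L2,0,.01,.01).ravel(); a=np.degrees(np.arctan2(vy,vx)); print("axis",a)
to([*r[0],.096])
E
```

```text
((0.48777884244918823, -0.4050079882144928), (0.017146188765764236, 0.0870930552482605), 15.91886043548584) [[ 0.4676 -0.3655]
 [ 0.4915 -0.4492]
 [ 0.508  -0.4445]
 [ 0.4841 -0.3608]]
axis -72.136314
t 8.3 pos [ 0.4979 -0.4532  0.2233] yaw_y 0.2585293381967134 down [ 0.0008 -0.0004 -1.    ] F [ 1.0186 -0.4811  0.5749] w 0.9799586560129502 q [ 0.2716  0.5783  0.6346  1.4979 -0.358   1.1824  1.2231]
shift [0.0493 0.0024 0.1273] down err rotvec [ 0.0006  0.0006 -0.    ]
```

```bash
python3 -m pendant '[0.025,0.0012,0.015,0,0,0,0.09,0.0245,0.0012,0.015,0,0,0,0.09,0,0,0.035,0,0,0,0.09,0,0,0.035,0,0,0,0.09,0,0,0.027,0,0,0,0.09,0,0,0,0,0,0,0.09]' 
python3 -m pendant '[0,0,0,0,0,0,0,0,0,0,0,0,0,0,0,0,0,0,0,0,0,0,0,0,0,0,0,0,0,0,0,0,0,0,0,0,0,0,0,0,0,0]' 40
python3 - <<'E'
from h import *
to([.4878,-.405,.096],.255); print(observe()["gripper_force"],observe()["ft_torque"])
E
```

```text
clock: 9.05
position: [0.4866, -0.4037, 0.0942]
ee_rot: [-1.916, -2.485, -0.0]
force: [0.3, -0.2, 0.6]
width: 0.983
gripper_force: 0.0
clock: 9.8
position: [0.4875, -0.4047, 0.0957]
ee_rot: [1.92, 2.487, 0.0]
force: [-0.2, -0.2, -0.4]
width: 0.375
gripper_force: 0.0
t 9.8 pos [ 0.4875 -0.4047  0.0957] yaw_y 0.25593422536914806 down [ 0.  0. -1.] F [-0.2041 -0.188  -0.3547] w 0.3749802711104741 q [ 0.2383  0.6424  0.5698  1.7349 -0.4285  0.8912  1.2478]
shift [-0.0003  0.0003 -0.0003] down err rotvec [ 0. -0. -0.] rz 0.0009342253691480562
0.0 [-0.0463  0.0771  0.0162]
```

```bash
python3 -m pendant '[0,0,0,0,0,0,0,0,0,0,0,0,0,0,0,0,0,0,0,0,0,0,0,0,0,0,0,0,0,0,0,0,0,0,0]' 50
python3 -m pendant '[0,0,-0.02,0,0,0,0,0,0,-0.03,0,0,0,0,0,0,-0.04,0,0,0,0,0,0,-0.04,0,0,0,0,0,0,0,0,0,0,0]'
python3 - <<'E'
from h import *
to([.6017,-.2284,.23],.5236); print(observe()["gripper_force"],observe()["ft_torque"])
E
```

```text
clock: 10.42
position: [0.4874, -0.4048, 0.0957]
ee_rot: [-1.92, -2.487, -0.0]
force: [-0.5, -0.4, 0.5]
width: 0.185
gripper_force: 50.0
clock: 11.05
position: [0.4886, -0.4065, 0.2305]
ee_rot: [1.916, 2.481, 0.001]
force: [0.7, -1.0, -1.9]
width: 0.187
gripper_force: 50.0
t 11.05 pos [ 0.4886 -0.4065  0.2305] yaw_y 0.25558624028380755 down [ 0.0058 -0.0041 -1.    ] F [ 0.6823 -0.98   -1.8528] w 0.18708723230722857 q [ 0.1836  0.5054  0.6524  1.5989 -0.3303  1.1425  1.1677]
shift [0.1437 0.1544 0.0004] down err rotvec [0.0046 0.0054 0.    ] rz -0.2680137597161924
49.99957783991704 [-0.1256  0.0352  0.0003]
```

```bash
python3 -m pendant '[0.024,0.0257,0,0,0,0,0,0.024,0.0257,0,0,0,0,0,0.024,0.0257,0,0,0,0,0,0.024,0.0257,0,0,0,0,0,0.024,0.0257,0,0,0,0,0,0.0237,0.0259,0,0,0,0,0,0,0,0,0,0,-0.134,0,0,0,0,0,0,-0.134,0,0,0,0,0,0,0,0,0,0,0,0,0,0,0]'
python3 - <<'E'
from h import *
to([.6017,-.2284,.20],.5236)
for n in ("scene","top"):
    im=get_image(n)[:,:,::-1]; c=cam(n); u=proj(c,[.6017,-.2284,.14]); x,y=int(u[0])-40,int(u[1])-40; print(n,x,y,u)
    cv2.imwrite(f"pics/k_{n}.png",im)
    globals()[n]=cv2.resize(im[y:y+80,x:x+80],(400,400),interpolation=cv2.INTER_CUBIC)
cv2.imwrite("pics/k.png",np.hstack([scene,top]))
E
```

```text
clock: 12.3
position: [0.6002, -0.2267, 0.2257]
ee_rot: [-1.575, -2.718, -0.0]
force: [0.5, -0.4, -1.6]
width: 0.186
gripper_force: 50.0
t 12.3 pos [ 0.6002 -0.2267  0.2257] yaw_y 0.520595959106142 down [-0.0002  0.0002 -1.    ] F [ 0.4901 -0.3634 -1.6469] w 0.18623882576342166 q [-0.0902  0.5086  0.5658  1.5776 -0.2914  1.141   1.0613]
shift [-0.0022  0.0004  0.0257] down err rotvec [-0.     -0.0003  0.    ] rz -0.0030040408938579732
scene 240 111 [280.6763 151.5365]
top 183 94 [223.0509 134.566 ]
```

View pics/k.png

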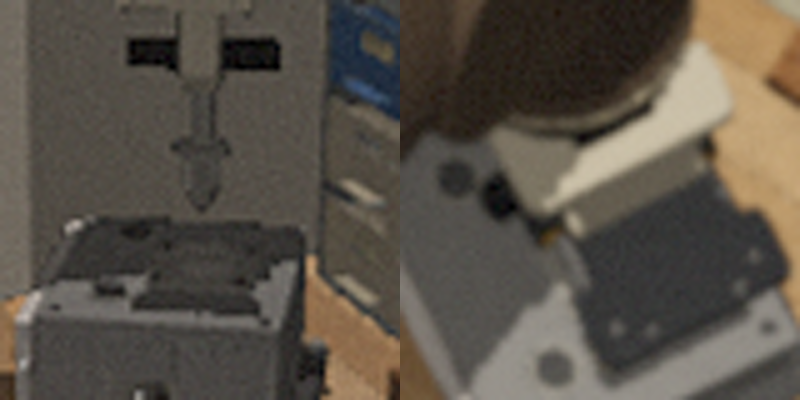

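The key hangs upright over the socket: tip at about (203,208) in the left crop, stem vertical at x≈203. I'll go down gently and use the force readings.

```bash
python3 -m pendant '[-0.0022,0.0004,0.01,0,0,0,0,0,0,0.01,0,0,0,0,0,0,0.005,0,0,0,0,0,0,0,0,0,0,0]'; python3 -m pendant '[0,0,0.004,0,0,0,0,0,0,0.003,0,0,0,0,0,0,0,0,0,0,0]'
python3 -m pendant '[0,0,0.003,0,0,0,0,0,0,0.002,0,0,0,0,0,0,0,0,0,0,0]'
python3 - <<'E'
from h import *
to([.6017,-.2284,.1857],.5236)
E
```

```text
clock: 12.9
position: [0.6016, -0.2282, 0.2]
ee_rot: [-1.57, -2.72, 0.0]
force: [0.4, -0.6, -0.7]
width: 0.186
gripper_force: 50.0
clock: 13.28
position: [0.6018, -0.2283, 0.1935]
ee_rot: [-1.57, -2.721, 0.0]
force: [0.2, -0.7, -1.2]
width: 0.182
gripper_force: 50.0
clock: 13.65
position: [0.6018, -0.2283, 0.1885]
ee_rot: [-1.57, -2.721, -0.0]
force: [-0.3, 0.1, -0.4]
width: 0.183
gripper_force: 50.0
t 13.65 pos [ 0.6018 -0.2283  0.1885] yaw_y 0.5239147603231216 down [-0.0003  0.0002 -1.    ] F [-0.3279  0.1329 -0.4352] w 0.18344460281959524 q [-0.0767  0.5444  0.5491  1.6171 -0.3134  1.0695  1.084 ]
shift [-0.     -0.0001  0.0028] down err rotvec [-0.0002 -0.0003 -0.    ] rz 0.00031476032312161006
```

```bash
python3 -m pendant '[0,0,0.003,0,0,0,0,0,0,0.002,0,0,0,0,0,0,0,0,0,0,0]'; python3 -m pendant '[0,0,0.003,0,0,0,0,0,0,0,0,0,0,0]'
python3 - <<'E'
from h import *
to([.6017,-.2284,.1637],.5236);print(observe()["ft_torque"])
E
```

```text
clock: 14.02
position: [0.602, -0.2283, 0.1837]
ee_rot: [1.57, 2.721, 0.0]
force: [0.3, 0.1, -1.9]
width: 0.186
gripper_force: 50.0
clock: 14.28
position: [0.602, -0.2284, 0.1808]
ee_rot: [1.57, 2.721, 0.0]
force: [0.3, -0.1, 2.6]
width: 0.184
gripper_force: 50.0
t 14.275 pos [ 0.602  -0.2284  0.1808] yaw_y 0.523949160884993 down [ 0.0003 -0.     -1.    ] F [ 0.2641 -0.1336  2.6473] w 0.18422793312481575 q [-0.0743  0.5516  0.5455  1.6257 -0.3182  1.0538  1.088 ]
shift [ 0.0001 -0.0003  0.0171] down err rotvec [0.0003 0.0002 0.    ] rz 0.0003491608849930383
[-0.0133  0.0629  0.0199]
```

```bash
python3 -m pendant '[0,0,0.004,0,0,0,0,0,0,0.004,0,0,0,0,0,0,0,0,0,0,0]' 60; python3 -m pendant '[0,0,0.004,0,0,0,0,0,0,0.003,0,0,0,0,0,0,0,0,0,0,0]'
python3 - <<'E'
from h import *
to([.6017,-.2284,.1637],.5236);print(observe()["ft_torque"])
E
```

```text
clock: 14.65
position: [0.6019, -0.2283, 0.1725]
ee_rot: [-1.57, -2.721, -0.0]
force: [-0.2, 0.1, 4.5]
width: 0.181
gripper_force: 60.0
clock: 15.02
position: [0.602, -0.2284, 0.1659]
ee_rot: [1.57, 2.721, 0.0]
force: [-1.1, 0.6, 4.5]
width: 0.184
gripper_force: 60.0
t 15.025 pos [ 0.602  -0.2284  0.1659] yaw_y 0.5238742140164204 down [ 0.0004  0.0001 -1.    ] F [-1.0895  0.561   4.5212] w 0.18352275411892158 q [-0.0694  0.5661  0.5381  1.6415 -0.3277  1.0248  1.0958]
shift [ 0.0001 -0.0003  0.0022] down err rotvec [ 0.0003  0.0001 -0.    ] rz 0.00027421401642047094
[ 0.1252  0.1452 -0.0133]
```

```bash
python3 -m pendant '[0,0,0.002,0,0,0,0,0,0,0,0,0,0,0]'; python3 -m pendant '[0,0,0.002,0,0,0,0,0,0,0,0,0,0,0]';python3 -m pendant '[0,0,0.002,0,0,0,0,0,0,0,0,0,0,0]'
python3 - <<'E'
from h import *
to([.6017,-.2284,.1637],.5236);print(observe()["ft_torque"])
E
```

```text
clock: 15.28
position: [0.6022, -0.2284, 0.1642]
ee_rot: [1.57, 2.72, 0.001]
force: [-0.7, 0.9, 6.8]
width: 0.183
gripper_force: 60.0
clock: 15.52
position: [0.6024, -0.2285, 0.1635]
ee_rot: [1.57, 2.72, 0.002]
force: [-5.7, 2.7, 20.0]
width: 0.184
gripper_force: 60.0
clock: 15.78
position: [0.6027, -0.2287, 0.1634]
ee_rot: [1.569, 2.718, 0.003]
force: [-9.0, 4.9, 33.5]
width: 0.182
gripper_force: 60.0
t 15.775 pos [ 0.6027 -0.2287  0.1634] yaw_y 0.5237684359515041 down [ 0.0036  0.0004 -1.    ] F [-8.9648  4.8579 33.4626] w 0.18187272104756855 q [-0.0676  0.5681  0.5366  1.6449 -0.3313  1.017   1.099 ]
shift [ 0.0008 -0.0007 -0.0003] down err rotvec [ 0.0033  0.0014 -0.    ] rz 0.00016843595150417556
[ 1.1792  2.1118 -0.043 ]
```

```bash
python3 -m pendant '[0,0,-0.0015,0,0,0,0,0,0,0,0,0,0,0,0,0,0,0,0,0,0]'
python3 - <<'E'
from h import *
im=get_image("scene")[:,:,::-1]; cv2.imwrite("pics/fin.png",cv2.resize(im[110:230,190:350],(800,600),interpolation=cv2.INTER_CUBIC)); print(observe()["force"],observe()["dq"])
E
```

```text
clock: 16.15
position: [0.6025, -0.2286, 0.1635]
ee_rot: [1.569, 2.719, 0.002]
force: [-5.5, 3.5, 22.6]
width: 0.183
gripper_force: 60.0
[-5.4829  3.9513 20.7236] [-0.0008  0.0017  0.002   0.0028  0.0021 -0.      0.0009]
```

View pics/fin.png

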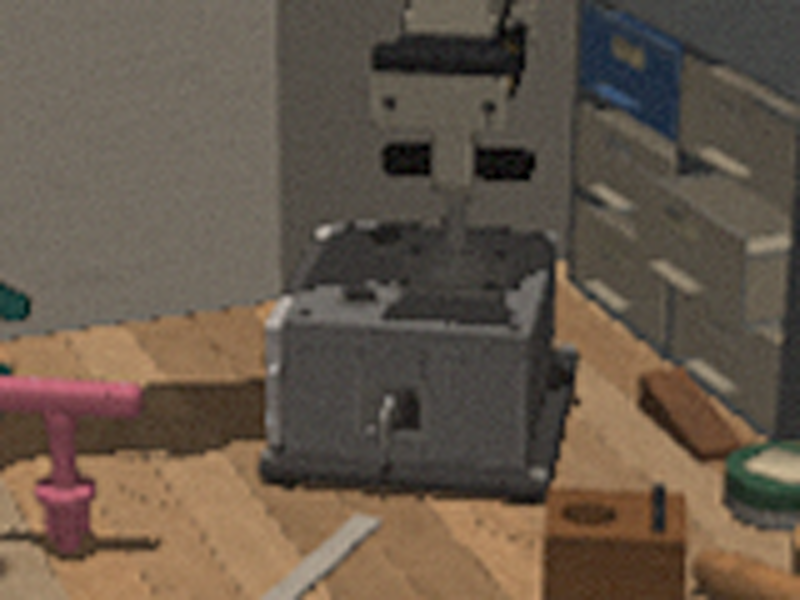

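The guard lies flat on the front at x≈270, and the key stands in the socket at (455,230) with its handle gripped. I'll hand it in.

```bash
python3 -c "
from cell import *
print(sign_off())"
```

```text
the job is handed in; nothing more can be done
None
```

I handed the job in at about 16 s: the guard is shut, and the key is meshed and fully home, still gripped and pressed down with about 21 N; sign-off gave no verdict.

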